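Close the road on the diorama base

ROBOT

A 7-joint arm with a two-finger parallel gripper is mounted at the origin on a cart in front of the work surface, level with it; the furniture and walls round the work are solid. World frame = base frame: x ahead of the robot, y to its left, z up, the work surface at z = 0. Lengths are in mm, angles in degrees, forces in N, time in s.
With the tool pointing down it reaches from about 400 to 925 mm from the base axis. Payload 5.6 kg.
Tool frame: the origin (TCP) lies between the finger pads; the fingertips stand 19 mm ahead of it and the grasp point (between the pads) is the TCP; z points along the fingers, y is the direction in which the jaws open and shut (so a half turn about z gives the same grasp; the last joint's range is limited). The gripper opens to 85 mm and grips with 20 to 120 N. Pads are 22 mm wide; open, the fingers measure 114 mm over their backs; the gripper's body (76 mm by 85 mm) begins 54 mm behind the grasp point. The pads swing forward as they close: fully open they stand 13 mm farther back than shut.
Start: joints at [64.286, 26.786, -0.665, 91.828, 0.344, 61.387, -3.226], TCP at [256.551, -597.234, 250.29] pointing down, gripper open.
Joint ranges: [-144.91, 144.91], [-17.63, 115.5], [-89.93, 88.59], [15.96, 139.68], [-74.01, 254.01], [8.47, 105.57], [-167.45, 167.45]. Speed limits (degrees/s): [147.25, 147.25, 180, 180, 180, 180, 180].

INTERFACE

Orientations are given as a 3x3 rotation matrix whose columns are the frame's x, y, z axes.
In Python, from workcell import ctrl gives the robot as it stands. The module is installed in compiled form; this text tells all that it offers. Calls block until the motion is done:
- ctrl.move_to(position, orientation): joint-space move of the TCP to a pose.
- ctrl.movel(position, orientation=None, v=150, stop_force=None): straight line of the TCP; orientation=None keeps the orientation; v is the mean speed in mm/s. With stop_force (N) it stops when the force on the tool has changed by that much, and returns True; else False.
- ctrl.set_joints(angles): joint-space move.
- ctrl.release() and ctrl.grab(squeeze=None): open the fingers fully, or close them until they stop; squeeze is the grip in N (None keeps the last).
- ctrl.pause(seconds).
- ctrl.inverse_kinematics(position, orientation): joint angles nearest the present ones, or None.
- ctrl.get_state(): the state.
- ctrl.get_image(name): name is "scene" or "top" or "wrist"; returns a dict with "img" (480x640x3 uint8, red, green, blue), "range_z" (480x640 float32, mm along the optical axis (not along the pixel's ray), 0 where there is no reading), "fx", "fy", "cx", "cy" (pixels), "rvec" (rotation vector, rad) and "tvec" (3), from world to camera coordinates, as OpenCV has them; the wrist camera has in their place "tool_from_camera" (4x4, takes a point from camera to tool coordinates, whose origin is the TCP and whose axes are the flange's). Camera axes: x right, y down, z forward; pixel columns grow to the right and rows downward; lengths in mm; the calibration is good to about 2 mm. A picture is of the moment at which its call begins: read the wrist's pose just before it.
A pose or a line that the arm cannot do raises ctrl.Unreachable and nothing moves.
- ctrl.job_done(): hands the job in, once; it reports no verdict.
The state is a dict: "time": time; "q": joint angles; "qd": joint speeds; "joint_efforts": joint torques, N m; "position": TCP position; "tcp_rot": TCP orientation; "wrist_force": force on the tool from outside, world axes, zero at the start; "torque": the same for the moment, N m; "finger_gap": finger opening in mm.
Only numpy, scipy, OpenCV 4.12 (cv2) and the standard library are available. Lean on these libraries where they do the work, as an engineer would, in place of code of your own. Each camera call takes 0.05 s, during which the arm holds its last target.

TASK

Draw the cobbled-road tile from the front of the tiles leaning on the slanted rest, leaving the other two leaning there, lay it flat, road up, on the bare part of the wooden base board and let go. Then take it again by its front and back edges and slide it along the board until it butts flush against the road tile glued there, so that the road runs on without a gap or a step sideways, and let go. Leave the bottle, the miniature and the jar alone.

Things in the scene. Friction and masses are not known exactly. Their poses are not given: they have to be found in the camera images.
- road_tile: Loose tile, cobbled road on brown earth, 64x58x20 mm (x, y, z), 0.1 kg, origin at its middle; z out of the road face, y along the road, x across it. At the start foremost of the leaning tiles, 40 deg from upright, road towards the robot and up, x up the slope, middle 71 mm above the bench; its side edges (58 mm apart, +-y) are free to grip. Lifts straight up off the rest.
- board: Fixed dark wood board, 110x250x12 mm (x, y, z), origin mid-underside, on the bench; x to its far edge, y to its left. A road tile 64x90x20 mm is glued on at x 0, y +70 mm: right face at y +25, top 32 mm up; on it at the far left a low wall, 16 mm high. Bare from y +25 to -125. The road runs along y at x 0. Loose tile belongs at x 0, y -4 mm, middle 22 mm up, its y along board y (either way round).
- board_joint (a point): Middle of the foot of the glued tile's right face (board x = 0, y = +25 mm, on the board's surface 12 mm above the bench): the loose tile's left edge must come here.
- rest: Fixed plywood rest, foot 140x64 mm, about 90 mm high; origin on the bench under the leaning road tile (within 10 mm); x points away from the side the tiles face. Its back slopes 40 deg from upright; a foot ledge 50 mm wide, square to the back, no lip, carries the tiles.
- meadow_tile: Loose green meadow tile behind the road tile, 64 x 50 x 20 mm, origin at its middle, axes as the road tile's. Must stay leaning.
- rock_tile: Loose grey rock tile behind the meadow tile, 64 x 50 x 20 mm, origin at its middle, axes as the road tile's. Must stay leaning.
- bottle: Bystander: small white bottle with a dark red label and white cap, 33 mm across, 46 mm high, origin at the middle of its foot.
- miniature: Bystander: grey miniature figure on a cork grip, 25 mm across, 68 mm high, origin at the middle of its foot.
- jar: Bystander: open glass jar of bronze paint, 44 mm across, 71 mm high, origin at the middle of its foot.
There are look-alikes about, which are no part of the job. What is shaped like the road_tile but blue is not meant.

How it is judged:
By the outcome, as a careful person would: the job done as asked, in the order asked, and still so for the second after the job is handed in, with the robot touching nothing.
It also fails if it takes over 50 s, if anything falls off the work surface, if the arm or the gripper's body presses on something with over 40 N, if the wrist force passes 120 N, or if a joint passes its speed limit or range.

## Working session

There is one attempt and no reset: what is moved stays moved. The work goes in short steps, each a Python script; the robot and the scene stay as the last script left them, time stands still between calls to the robot, and variables do not carry over. Pictures are saved under pics/ and viewed, and the job is handed in when it is done.

```bash
mkdir -p pics
cat > h.py <<'E'
import numpy as np, cv2
from workcell import ctrl
def save(n,im): cv2.imwrite('pics/'+n+'.png',cv2.cvtColor(im,cv2.COLOR_RGB2BGR))
def cam(name):
    s=ctrl.get_state(); d=ctrl.get_image(name)
    if name=='wrist':
        T=np.eye(4);T[:3,:3]=np.array(s['tcp_rot']);T[:3,3]=s['position'];T=T@np.array(d['tool_from_camera'])
    else:
        R=cv2.Rodrigues(np.array(d['rvec'],float))[0];T=np.eye(4);T[:3,:3]=R.T;T[:3,3]=-R.T@np.array(d['tvec'],float).ravel()
    d['T']=T;return d
def pts(d):
    z=d['range_z'].astype(float);v,u=np.mgrid[:480,:640]
    P=np.stack([(u-d['cx'])*z/d['fx'],(v-d['cy'])*z/d['fy'],z],-1)@d['T'][:3,:3].T+d['T'][:3,3]
    P[z==0]=np.nan;return P
def ray(d,u,v,h):
    r=d['T'][:3,:3]@np.array([(u-d['cx'])/d['fx'],(v-d['cy'])/d['fy'],1.]);o=d['T'][:3,3]
    return o+r*(h-o[2])/r[2]
E
python3 - <<'E'
from h import *
import pickle
for n in('scene','top','wrist'):
    d=cam(n);save(n+'0',d['img']);pickle.dump(d,open(n+'0.pkl','wb'));print(n,d['T'].round(2).tolist(),d['fx'])
print(ctrl.get_state())
E
```

```text
scene [[-0.86, -0.33, 0.39, 212.77], [-0.51, 0.57, -0.64, 488.86], [-0.01, -0.75, -0.66, 739.21], [0.0, 0.0, 0.0, 1.0]] 477.6565666008976
top [[0.01, -0.99, 0.1, 480.1], [-1.0, -0.01, 0.01, -167.76], [-0.01, -0.1, -0.99, 1153.78], [0.0, 0.0, 0.0, 1.0]] 452.93374764922936
wrist [[0.39, -0.88, -0.26, 322.29], [-0.92, -0.38, -0.11, -568.11], [-0.0, 0.28, -0.96, 372.85], [0.0, 0.0, 0.0, 1.0]] 343.67721464336137
{'time': 0.15, 'q': array([64.28686856, 26.82658261, -0.66558686, 91.86762804,  0.34377887,
       61.3869231 , -3.224751  ]), 'qd': array([ 0.07210233, -0.13226533, -0.04793314, -0.17778345,  0.02650555,
        0.04673692, -0.03732993]), 'joint_efforts': array([ 8.14357663e-04, -5.32792890e+01,  2.14982964e-02, -2.51553547e+01,
        1.14212232e-02,  5.46814888e-03,  4.30583134e-05]), 'position': array([ 256.37370771, -596.87358681,  249.54100277]), 'tcp_rot': array([[ 9.18809157e-01,  3.94701572e-01, -6.34472715e-04],
       [ 3.94702069e-01, -9.18808343e-01,  1.22720326e-03],
       [-9.85797675e-05, -1.37799329e-03, -9.99999046e-01]]), 'wrist_force': array([ 0.23805035, -0.02968165,  0.37624932]), 'torque': array([ 0.00035742, -0.03787035, -0.01365082]), 'finger_gap': 85.64846665851965}
```

View pics/scene0.png

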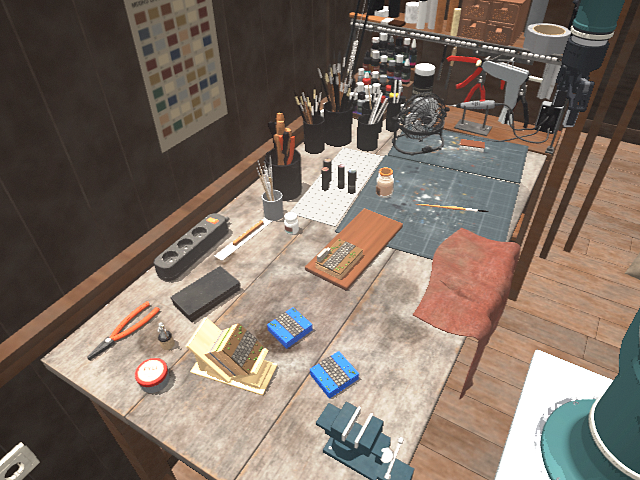

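View pics/top0.png

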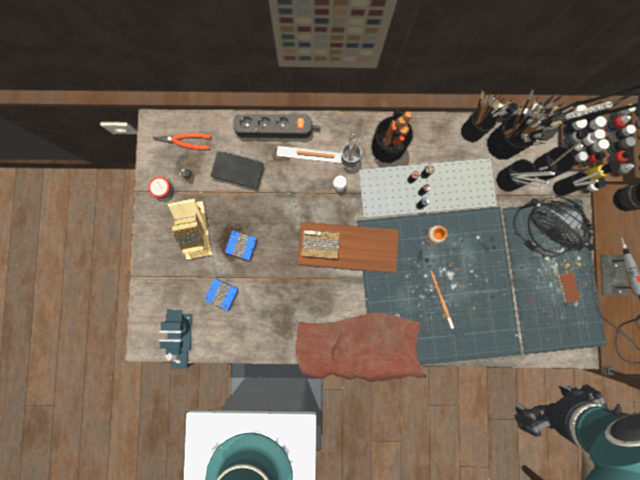

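View pics/wrist0.png

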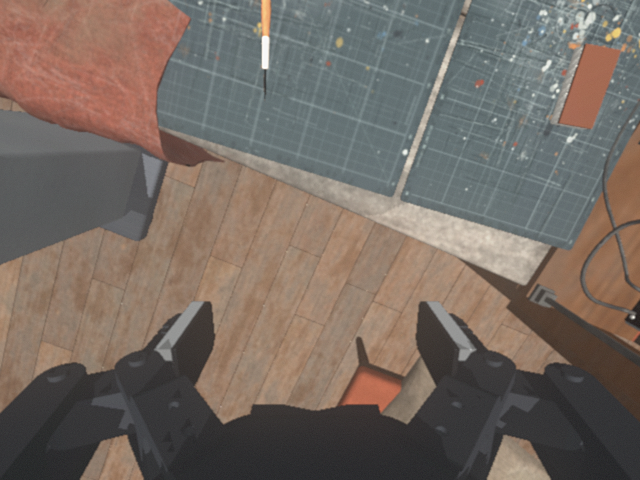

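The brown and grey tile on the rest (top view about (190,238), scene about (245,348)) matches: cobbled road, leaning, in front. The look-alikes are the blue tiles at top (240,246) and (221,294), and the glued tile at (321,244). I'll confirm with an enlarged crop and measure.

Run:
```python
from h import *
import pickle
s=pickle.load(open('scene0.pkl','rb'));t=pickle.load(open('top0.pkl','rb'))
a=cv2.resize(s['img'][300:400,180:300],(480,400),interpolation=cv2.INTER_CUBIC)
b=cv2.resize(t['img'][190:270,150:230],(400,400),interpolation=cv2.INTER_CUBIC)
c=cv2.resize(s['img'][200:300,295:415],(480,400),interpolation=cv2.INTER_CUBIC)
save('crop0',cv2.resize(np.hstack([a,b]),(800,364)));
P=pts(t);Q=pts(s)
for u,v in[(190,238),(186,205),(240,246),(300,225),(321,245),(370,248),(397,270)]:print((u,v),P[v,u].round(0),end=' ')
# rest region pts
for X,nm in((P,'top'),(Q,'scene')):
    hsv=cv2.cvtColor((t if nm=='top' else s)['img'],cv2.COLOR_RGB2HSV)
    m=(hsv[...,0]>5)&(hsv[...,0]<14)&(hsv[...,1]>120)&(hsv[...,2]>60)
    g=np.isfinite(X[...,2])&(X[...,2]>6)&(X[...,2]<18)&(X[...,0]>380)&(X[...,0]<700)&(X[...,1]<0)&(X[...,1]>-450)&m
    k=cv2.morphologyEx(g.astype(np.uint8),cv2.MORPH_OPEN,np.ones((3,3)))
    n,l,st,ce=cv2.connectedComponentsWithStats(k)
    i=1+np.argmax(st[1:,4]);print(nm,st[i],np.median(X[l==i],0),np.nanmin(X[l==i],0),np.nanmax(X[l==i],0))
```

```text
(190, 238) [577. 146.  77.] (186, 205) [657. 159.  76.] (240, 246) [563.  35.  20.] (300, 225) [ 621. -113.   -3.] (321, 245) [ 567. -168.   32.] (370, 248) [ 563. -292.   12.] (397, 270) [ 509. -361.    5.] top [ 298  222  100   50 3006] [ 560.56423679 -266.66432006   10.93297683] [ 505.66235557 -360.51480788    6.02660991] [ 627.64169677 -110.23127317   17.90986877]
scene [ 306  209   96   78 2316] [ 550.67567084 -264.97120187   11.97571008] [ 500.95036505 -360.11395817    6.7586884 ] [ 626.45910109 -106.54850797   16.19383338]
```

View pics/crop0.png

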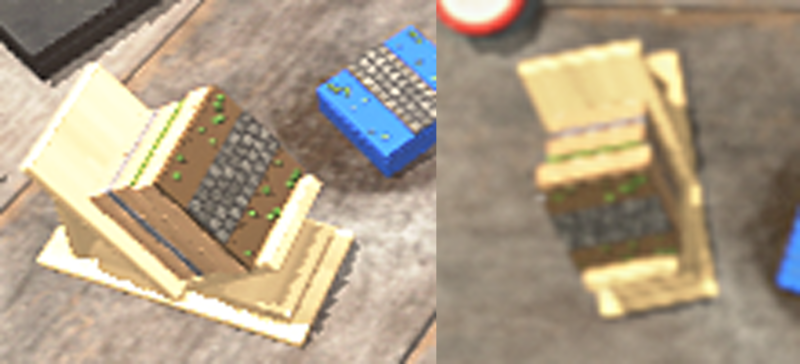

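Confirmed: brown earth, grey cobbles, foremost on the rest. Next is a coarse pose, then a look from the wrist camera.

Run:
```python
from h import *
import pickle
s=pickle.load(open('scene0.pkl','rb'));t=pickle.load(open('top0.pkl','rb'))
print(s and pickle.load(open('wrist0.pkl','rb'))['tool_from_camera'].round(3))
for d,nm in((t,'top'),(s,'scene')):
    X=pts(d);hsv=cv2.cvtColor(d['img'],cv2.COLOR_RGB2HSV)
    g=(abs(X[...,0]-590)<70)&(abs(X[...,1]-150)<60)&(X[...,2]>35)&(X[...,2]<110)&(hsv[...,2]<150)
    k=cv2.morphologyEx(g.astype(np.uint8),cv2.MORPH_OPEN,np.ones((3,3)))
    n,l,st,ce=cv2.connectedComponentsWithStats(k);i=1+np.argmax(st[1:,4])
    q=X[cv2.erode((l==i).astype(np.uint8),np.ones((3,3)))>0]
    c=np.median(q,0)
    for _ in range(4):
        c=q.mean(0);nrm=np.linalg.svd(q-c,full_matrices=False)[2][2];r=(q-c)@nrm;q=q[abs(r)<2.5*r.std()+.5]
    if nrm[2]<0:nrm=-nrm
    print(nm,st[i],len(q),c.round(1),nrm.round(3),'elev',np.degrees(np.arcsin(nrm[2])),'yaw',np.degrees(np.arctan2(-nrm[1],-nrm[0])),r.std())
```

```text
[[  -0.      -0.96    -0.28    71.881]
 [   1.      -0.       0.      -0.534]
 [  -0.      -0.28     0.96  -123.439]
 [   0.       0.       0.       1.   ]]
top [174 223  30  26 511] 364 [577.1 147.7  77.5] [-0.744 -0.158  0.65 ] elev 40.50434274886325 yaw 12.023639061202443 1.6271674618099192
scene [231 339  24  30 287] 118 [570.3 163.2  75. ] [-0.754 -0.184  0.63 ] elev 39.060607796007375 yaw 13.701221214832927 1.086300890629385
```

Run:
```python
from h import *
import pickle
R=np.array([[1,0,0],[0,-1,0],[0,0,-1.]])
for i,p in enumerate([(500,-250,200),(480,-200,180)]):
    ctrl.move_to(p,R); d=cam('wrist');save('wb%d'%i,d['img']);pickle.dump(d,open('wb%d.pkl'%i,'wb'));
# grasp orientation IK test
a=np.radians(12.8);e=np.radians(40)
xr=np.array([np.cos(a),np.sin(a),0]);yr=np.array([-np.sin(a),np.cos(a),0]);zz=np.array([0,0,1.])
for el in (40,50,60):
  e=np.radians(el)
  tz=np.cos(e)*xr-np.sin(e)*zz
  for sg in(1,-1):
    ty=sg*yr;G=np.c_[np.cross(ty,tz),ty,tz]
    n=-tz
    for dd in(10,60,120):
        q=ctrl.inverse_kinematics(np.array([585,150,68])+n*dd,G);print(el,sg,dd,None if q is None else np.round(q,0))
print(ctrl.get_state()['time'])
```

```text
40 1 10 [ 40.  79. -77. 133. 143.  71.  -6.]
40 1 60 None
40 1 120 None
40 -1 10 [-20.  35.  -1. 136. 171.  42.  92.]
40 -1 60 None
40 -1 120 None
50 1 10 [ 39.  70. -77. 129. 126.  62.  -3.]
50 1 60 [ 40.  58. -76. 133. 120.  56.  -8.]
50 1 120 [ 42.  40. -75. 136. 114.  43. -14.]
50 -1 10 [-19.  31.  -1. 132. 168.  23.  96.]
50 -1 60 [-20.  24.  -1. 136. 165.  20.  99.]
50 -1 120 [-20.  14.  -1. 140. 158.  15. 105.]
60 1 10 [ 22.  42. -51. 124. 104.  31.  -5.]
60 1 60 [  3.  25. -25. 127.  93.  13.  -5.]
60 1 120 [ 41.  38. -75. 128.  87.  40.  11.]
60 -1 10 [ -8.  30. -13. 126. 120.  10. 147.]
60 -1 60 None
60 -1 120 [  -8.   14.  -14.  130.   51.    9. -146.]
2.1667
```

View pics/wb0.png

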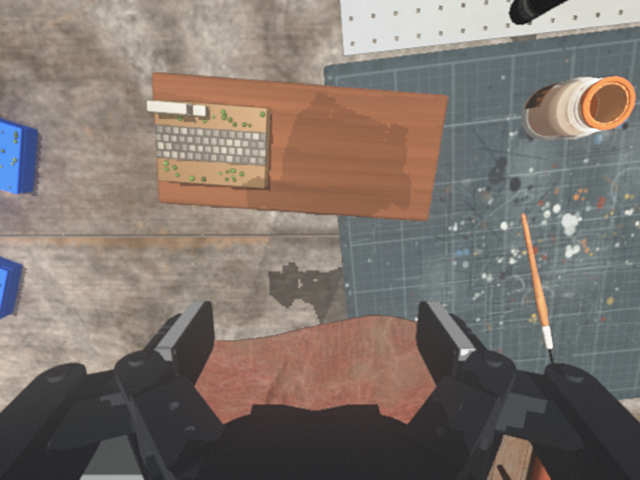

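Run:
```python
from h import *
a=np.radians(12.8)
xr=np.array([np.cos(a),np.sin(a),0]);yr=np.array([-np.sin(a),np.cos(a),0]);zz=np.array([0,0,1.])
n0=-np.cos(np.radians(40))*xr+np.sin(np.radians(40))*zz
for el in (40,45,50,55,60,65):
  e=np.radians(el);tz=np.cos(e)*xr-np.sin(e)*zz
  for sg in(1,-1):
    ty=sg*yr;G=np.c_[np.cross(ty,tz),ty,tz]
    for dz in(0,40,80,120):
        q=ctrl.inverse_kinematics(np.array([585,150,68])+n0*10+zz*dz,G);print(el,sg,dz,None if q is None else np.round(q,0))
```

```text
40 1 0 [ 40.  79. -77. 133. 143.  71.  -6.]
40 1 40 [ 40.  68. -77. 133. 137.  65. -12.]
40 1 80 [ 40.  56. -76. 133. 132.  57. -16.]
40 1 120 [ 41.  45. -75. 132. 126.  48. -18.]
40 -1 0 [-20.  35.  -1. 136. 171.  42.  92.]
40 -1 40 [-20.  29.  -1. 137. 170.  36.  94.]
40 -1 80 [-20.  23.  -1. 136. 168.  30.  96.]
40 -1 120 [-31.  17.  12. 136. 172.  23.  90.]
45 1 0 [ 39.  74. -77. 131. 135.  66.  -6.]
45 1 40 [ 39.  63. -76. 131. 129.  60.  -9.]
45 1 80 [ 40.  53. -76. 131. 122.  52. -11.]
45 1 120 [ 41.  42. -75. 130. 116.  43. -11.]
45 -1 0 [-19.  33.  -1. 134. 170.  32.  94.]
45 -1 40 [-19.  27.  -1. 134. 168.  27.  96.]
45 -1 80 [-31.  21.  12. 135. 176.  20.  86.]
45 -1 120 [-31.  16.  12. 134. 171.  14.  92.]
50 1 0 [ 39.  70. -77. 129. 126.  62.  -3.]
50 1 40 [ 39.  60. -76. 129. 119.  56.  -5.]
50 1 80 [ 39.  50. -76. 128. 112.  48.  -4.]
50 1 120 [ 33.  30. -63. 127. 104.  29.  -7.]
50 -1 0 [-19.  31.  -1. 132. 168.  23.  96.]
50 -1 40 [-19.  26.  -1. 132. 164.  18. 100.]
50 -1 80 [-30.  20.  12. 132. 176.  11.  86.]
50 -1 120 [ -8.  16. -13. 129. 123.   9. 143.]
55 1 0 [
[... 386 characters left out ...]
124. 105.  31.  -6.]
60 1 40 [  3.  27. -26. 125.  91.  14.  -2.]
60 1 80 [ 32.  37. -64. 122.  86.  35.  12.]
60 1 120 [ 39.  41. -76. 121.  82.  43.  18.]
60 -1 0 [ -8.  30. -13. 126. 122.  10. 145.]
60 -1 40 None
60 -1 80 [-50.  23.  37. 127. -68.  11. -31.]
60 -1 120 [  -6.   17.  -16.  123.   35.   13. -129.]
65 1 0 [ 13.  36. -39. 121.  85.  23.   8.]
65 1 40 [ 31.  44. -64. 120.  85.  40.  16.]
65 1 80 [ 37.  49. -76. 119.  83.  50.  20.]
65 1 120 [ 38.  42. -76. 117.  73.  46.  26.]
65 -1 0 [  -8.   30.  -13.  123.   73.    9. -166.]
65 -1 40 [-39.  26.  24. 124. -48.  10. -50.]
65 -1 80 [ -12.   21.   -8.  121.   23.   14. -117.]
65 -1 120 [  -5.   18.  -16.  119.   23.   20. -116.]
```

The wrist view shows the board with corners near (155,73), (447,95), (428,220) and (160,202), and the glued tile's right edge from (270,108) to (268,188).

Run:
```python
from h import *
import pickle
for i in(0,1):
    d=pickle.load(open('wb%d.pkl'%i,'rb'));X=pts(d);hsv=cv2.cvtColor(d['img'],cv2.COLOR_RGB2HSV)
    z=X[...,2]
    print(i,'cam',d['T'][:3,3].round(0),'bench',np.nanmedian(z[235:290,60:200]).round(1),'board',np.nanmedian(z[120:200,300:400]).round(1),'tile',np.nanmedian(z[130:170,170:250]).round(1))
    v,u=np.mgrid[:480,:640]; reg=(v<300)&(X[...,0]>480)&(X[...,0]<660)&(X[...,1]>-390)&(X[...,1]<-70)
    for nm,h,m in(('board',12,reg&(z>7)),('tile',32,reg&(z>23))):
        m=cv2.morphologyEx(m.astype(np.uint8),cv2.MORPH_OPEN,np.ones((5,5)))
        cs=cv2.findContours(m,cv2.RETR_EXTERNAL,cv2.CHAIN_APPROX_NONE)[0]
        c=max(cs,key=cv2.contourArea)[:,0]
        W=np.array([ray(d,a,b,h)[:2] for a,b in c],np.float32)
        r=cv2.minAreaRect(W);print(nm,r, cv2.boxPoints(r).round(1).tolist())
```

```text
0 cam [ 571. -251.  324.] bench -0.3 board 11.7 tile 31.5
board ((565.5925903320312, -232.56448364257812), (252.4056854248047, 108.84738159179688), 85.75123596191406) [[502.0, -354.3999938964844], [610.5, -362.5], [629.2000122070312, -110.69999694824219], [520.7000122070312, -102.69999694824219]]
tile ((570.6619873046875, -163.54681396484375), (95.52433013916016, 63.51424026489258), 85.75562286376953) [[535.5, -208.8000030517578], [598.7999877929688, -213.5], [605.9000244140625, -118.30000305175781], [542.5, -113.5999984741211]]
1 cam [ 551. -199.  303.] bench -0.3 board 11.8 tile 11.3
board ((565.1287841796875, -234.71878051757812), (247.54876708984375, 108.81147766113281), 85.74992370605469) [[501.70001220703125, -354.1000061035156], [610.2000122070312, -362.20001220703125], [628.5999755859375, -115.30000305175781], [520.0, -107.30000305175781]]
tile ((570.6439819335938, -164.0408477783203), (92.35513305664062, 63.9460334777832), 85.73709869384766) [[535.2999877929688, -207.6999969482422], [599.0999755859375, -212.5], [606.0, -120.4000015258789], [542.2000122070312, -115.5999984741211]]
```

View pics/wb1.png

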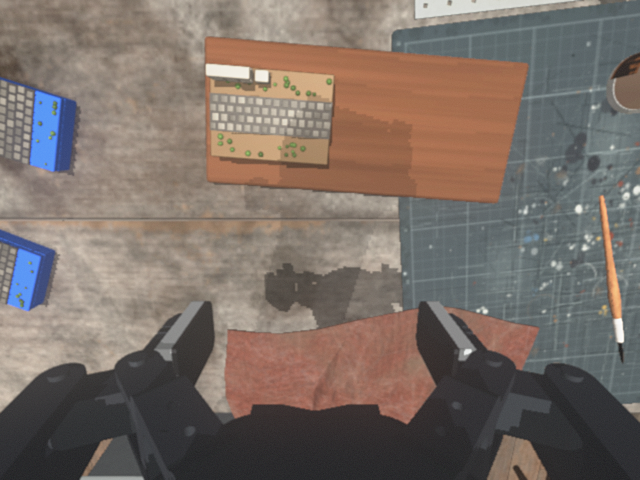

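Run:
```python
from h import *
import pickle
R=np.array([[1,0,0],[0,-1,0],[0,0,-1.]])
for i,p in enumerate([(460,130,200),(440,175,220)]):
    ctrl.move_to(p,R); d=cam('wrist');save('wr%d'%i,d['img']);pickle.dump(d,open('wr%d.pkl'%i,'wb'));
print(ctrl.get_state()['time'],ctrl.get_state()['q'].round(0))
```

```text
3.8417 [ -10.   13.  -18.  117.    5.   51. -121.]
```

View pics/wr0.png

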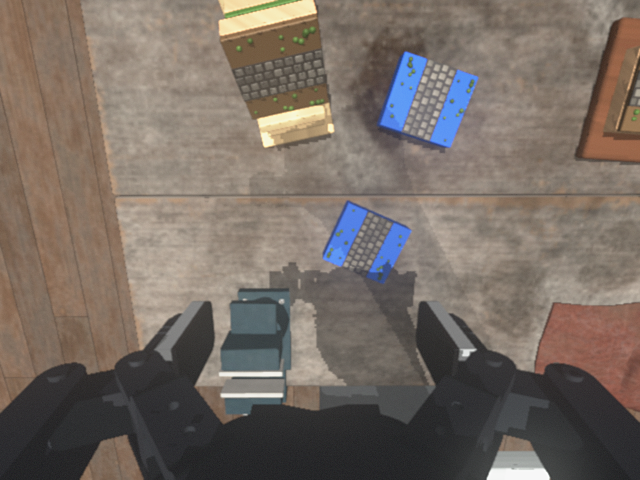

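View pics/wr1.png

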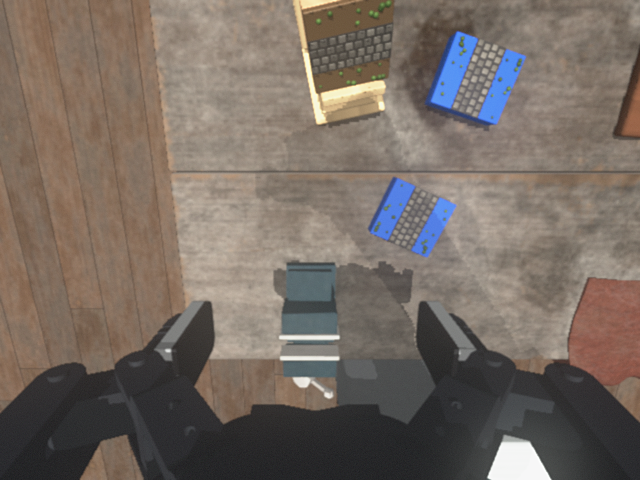

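Run:
```python
from h import *
import pickle
for i in(0,1):
    d=pickle.load(open('wr%d.pkl'%i,'rb'));X=pts(d);hsv=cv2.cvtColor(d['img'],cv2.COLOR_RGB2HSV)
    g=(X[...,2]>30)&(X[...,2]<108)&(X[...,0]>520)&(abs(X[...,1]-150)<60)&(hsv[...,2]<165)
    g=cv2.morphologyEx(g.astype(np.uint8),cv2.MORPH_CLOSE,np.ones((5,5)));g=cv2.morphologyEx(g,cv2.MORPH_OPEN,np.ones((5,5)))
    n,l,st,_=cv2.connectedComponentsWithStats(g);k=1+np.argmax(st[1:,4]);m=(l==k).astype(np.uint8)
    q=X[cv2.erode(m,np.ones((7,7)))>0];q=q[np.isfinite(q[:,0])]
    for _ in range(5):
        c=q.mean(0);nr=np.linalg.svd(q-c,full_matrices=False)[2][2];r=(q-c)@nr;q=q[abs(r)<2*r.std()+.3]
    if nr[2]<0:nr=-nr
    print(i,st[k],c.round(1),'elev',np.degrees(np.arcsin(nr[2])).round(2),'yaw',np.degrees(np.arctan2(-nr[1],-nr[0])).round(2),'rms',r.std().round(2))
    yr=np.cross([0,0,1],-nr);yr/=np.linalg.norm(yr);xs=np.cross(yr,nr)  # up-slope
    ct=max(cv2.findContours(m,cv2.RETR_EXTERNAL,cv2.CHAIN_APPROX_NONE)[0],key=cv2.contourArea)[:,0]
    o=d['T'][:3,3]; W=[]
    for a,b in ct:
        rr=d['T'][:3,:3]@np.array([(a-d['cx'])/d['fx'],(b-d['cy'])/d['fy'],1]); W.append(o+rr*((c-o)@nr)/(rr@nr))
    W=np.array(W);uv=np.c_[(W-c)@yr,(W-c)@xs].astype(np.float32)
    r=cv2.minAreaRect(uv);print('rect in (y,upslope)',r,'range',uv.min(0),uv.max(0))
    ce=c+yr*r[0][0]+xs*r[0][1];print('face centre',ce.round(1),'tile mid',(ce-10*nr).round(1),'xs',xs.round(3))
    im=d['img'].copy();cv2.drawContours(im,[ct[:,None]],-1,(255,0,0),1);save('m%d'%i,cv2.resize(im[0:160,180:440],(780,480)))
```

```text
0 [ 220   15  108  104 7963] [578.8 151.9  81.2] elev 40.15 yaw 11.57 rms 0.69
rect in (y,upslope) ((0.5320568084716797, -4.501121520996094), (58.07500457763672, 65.42733001708984), 0.07607295364141464) range [-28.495855 -37.247307] [29.56358 28.24865]
face centre [575.9 151.9  77.8] tile mid [583.4 153.4  71.3] xs [0.632 0.129 0.764]
1 [ 302    0   92   93 7023] [578.3 152.7  80.8] elev 40.1 yaw 11.53 rms 0.7
rect in (y,upslope) ((-0.1802997589111328, -3.3721389770507812), (58.56268310546875, 66.03890991210938), 0.4509360194206238) range [-29.342476 -36.58296 ] [29.058735 29.71883 ]
face centre [576.2 152.1  78.3] tile mid [583.7 153.6  71.8] xs [0.631 0.129 0.765]
```

View pics/m0.png

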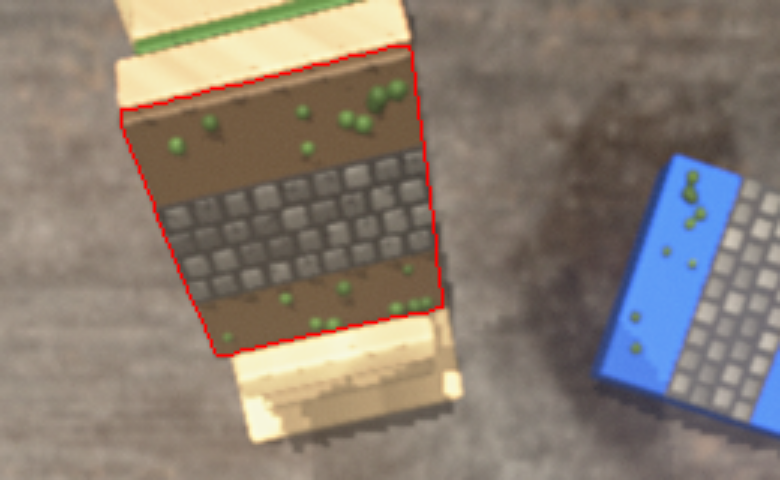

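The tile measures 58 x 65 mm, leans 40.1°, yaw 11.5°, middle 71.5 mm up. All of this agrees with the text and between both views. Next is the pregrasp.

```bash
cat >> h.py <<'E'
a=np.radians(11.55);e=np.radians(40.1)
xr=np.array([np.cos(a),np.sin(a),0]);yr=np.array([-np.sin(a),np.cos(a),0]);zz=np.array([0,0,1.])
tz=np.cos(e)*xr-np.sin(e)*zz;nr=-tz;ty=-yr;G=np.c_[np.cross(ty,tz),ty,tz]
mid=np.array([583.5,153.5,71.5]);gp=mid+nr*10
yb=np.array([.0742,.9972,0]);xb=np.array([.9972,-.0742,0]);C=np.array([565.4,-233.7,0])
E
python3 - <<'E'
from h import *
p=gp+zz*80
q=ctrl.inverse_kinematics(p,G);print(q)
ctrl.move_to(p,G)
s=ctrl.get_state();print(s['time'],s['q'].round(1),s['position'].round(1),s['wrist_force'].round(1))
d=cam('wrist');save('pre',d['img']);d=cam('scene');save('pre_s',d['img'])
for dz in(60,40,20,0):print(ctrl.inverse_kinematics(gp+zz*dz,G))
E
```

```text
[-54.43743486  26.49621462  38.32965667 138.24242282 189.47093842
  29.46072159  64.60566204]
6.5667 [-54.4  26.5  38.3 138.2 189.5  29.5  64.6] [576.2 151.9 158.1] [-0.5  0.4 -0.3]
[-53.20773951  29.87086485  36.98771399 138.39865289 189.04156176
  32.76676599  63.63841722]
[-52.16793836  33.26839984  35.75965911 138.42405391 188.4310205
  35.95940423  62.800747  ]
[-51.27694605  36.66786386  34.6075021  138.316605   187.67589866
  39.01749143  62.06476265]
[-50.50543778  40.04945091  33.50743867 138.07580585 186.80529535
  41.92289331  61.41257833]
```

View pics/pre.png

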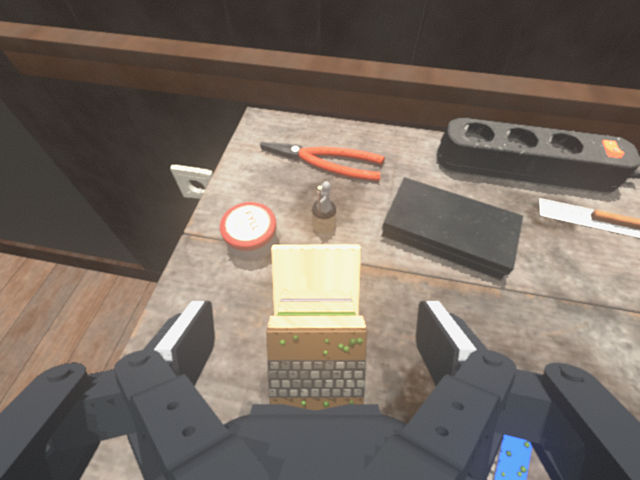

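View pics/pre_s.png

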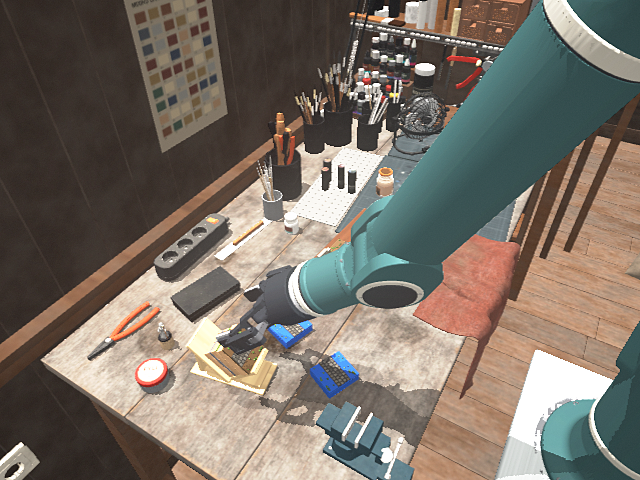

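The tile sits centred between the fingers: column 316, with the fingers at 213 and 418. Descending.

Run:
```python
from h import *
print(ctrl.movel(gp,G,v=60,stop_force=12))
s=ctrl.get_state();print(s['time'],s['position'].round(1),s['wrist_force'].round(1))
d=cam('wrist');save('g0',d['img'])
ctrl.grab(50)
s=ctrl.get_state();print(s['time'],s['position'].round(1),s['wrist_force'].round(1),s['finger_gap'])
d=cam('wrist');save('g1',d['img'])
```

```text
False
8.15 [576.2 152.1  78.4] [-0.8 -0.2  0.5]
8.5917 [575.9 151.9  78.4] [-4.5  0.1  5. ] 56.54032207208755
```

View pics/g1.png

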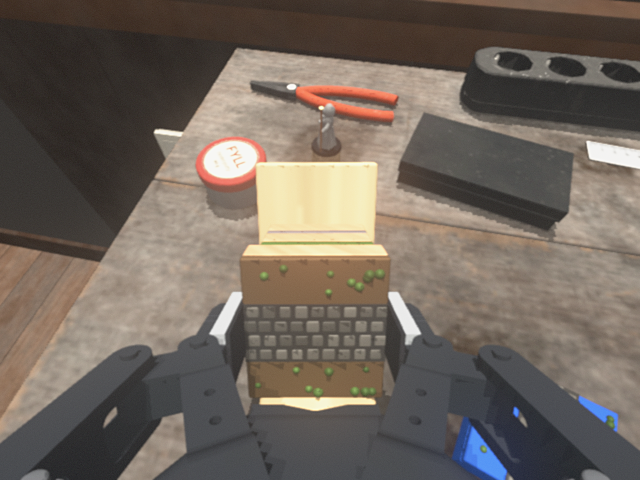

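Run:
```python
from h import *
ctrl.movel(gp+zz*100,G,v=80)
s=ctrl.get_state();print(s['time'],s['position'].round(1),s['wrist_force'].round(1),s['finger_gap'],s['q'].round(0))
d=cam('wrist');save('l0',d['img'])
d=cam('scene');save('l0s',cv2.resize(d['img'][230:430,130:410],(784,560)))
Rp=np.c_[xb,-yb,-zz]; Rq=np.c_[-xb,yb,-zz]
P=C-60*yb
for R in(Rp,Rq):
  for z in(250,150,33):print(z,ctrl.inverse_kinematics(P+zz*z,R))
```

```text
10.0417 [575.8 151.9 177.4] [ 0.1  0.7 -0.5] 56.71872100906522 [-56.  23.  40. 138. 189.  26.  66.]
250 [ 59.58811517  35.29833138 -50.99021883  91.94404626  29.20131724
  66.9710147  -92.21511642]
150 [ 51.90126052  38.03934778 -38.61212562  96.84661929  27.95538082
  55.11370394 -91.40904982]
33 [ 43.42686677  44.44230303 -26.16176694  99.63869719  27.27973615
  42.34288051 -91.02017253]
250 [ 70.19901013  49.85092065 -76.00449391  91.32792982  49.19462615
  78.47751955  74.05062864]
150 [ 70.0399481   59.92243512 -76.41734946  95.73432839  60.37316313
  75.38734511  67.59951771]
33 [ 69.9046015   73.81624611 -76.90591952  97.93325933  75.26425939
  75.2880636   61.4982513 ]
```

View pics/l0s.png

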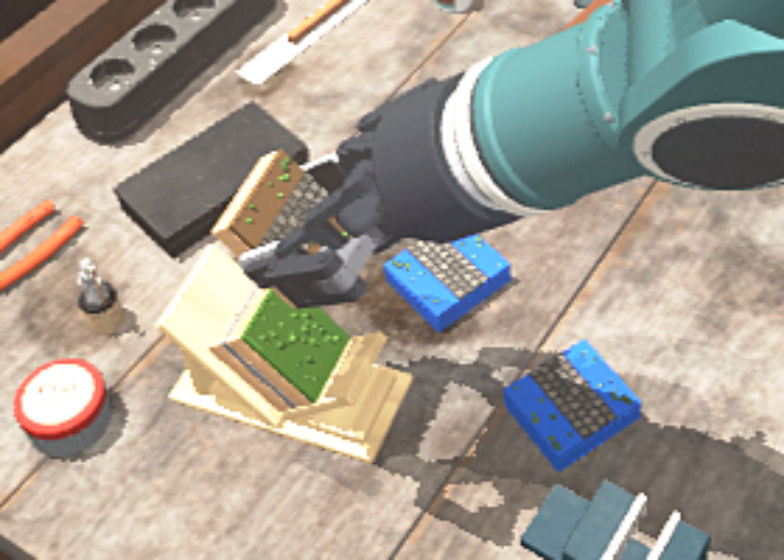

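View pics/l0.png

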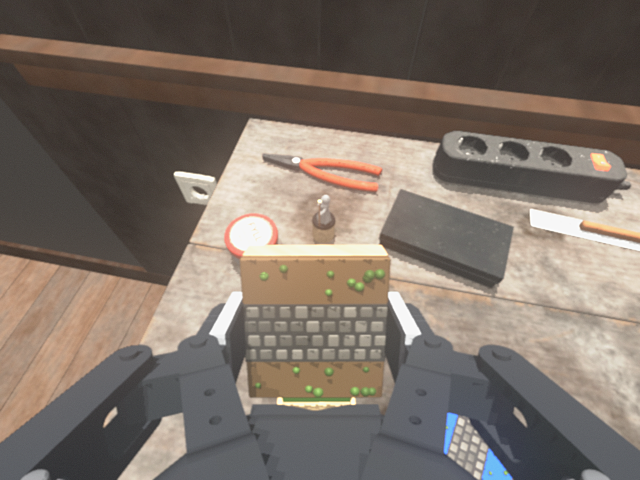

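Meadow and rock are still leaning, and the tile is held square. Transferring by a high waypoint.

Run:
```python
from h import *
ctrl.set_joints([2,5,-5,110,109,46,-13])
s=ctrl.get_state();print(s['time'],s['position'].round(1),s['tcp_rot'].round(2).tolist())
Rp=np.c_[xb,-yb,-zz]; Rq=np.c_[-xb,yb,-zz]
P=C-60*yb
for R in(Rp,Rq):
  for z in(200,):print(z,ctrl.inverse_kinematics(P+zz*z,R))
```

```text
12.1667 [ 696.9 -198.7  598.9] [[-0.26, 0.59, 0.76], [-0.18, 0.75, -0.64], [-0.95, -0.3, -0.09]]
200 [ 32.85461011  28.82948921 -11.18546693  96.29115326   6.51613206
  55.51465899 -74.929075  ]
200 [ 70.14197285  54.62621677 -76.20541036  93.81911917  54.50795183
  76.55268319  70.80683764]
```

Run:
```python
from h import *
Rp=np.c_[xb,-yb,-zz];P=C-60*yb
ctrl.move_to(P+zz*200,Rp)
ctrl.movel(P+zz*60,Rp,v=150)
s=ctrl.get_state();print(s['time'],s['position'].round(1),s['wrist_force'].round(1),s['finger_gap'])
d=cam('wrist');save('p0',d['img'])
```

```text
14.8417 [ 561.7 -293.8   61. ] [-0.4  0.5 -1.1] 57.05691473180715
```

View pics/p0.png

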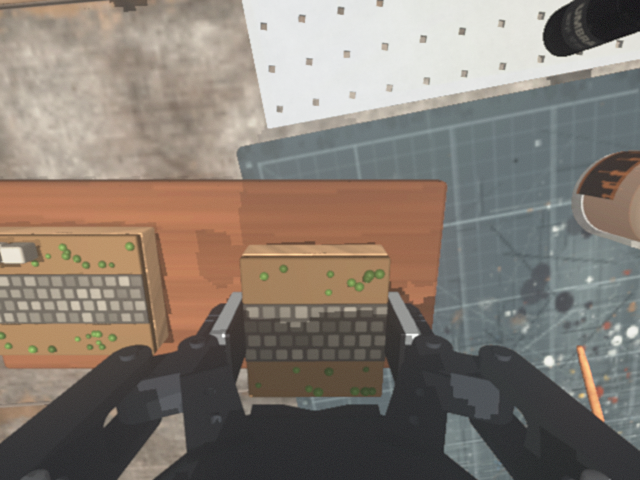

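Run:
```python
from h import *
Rp=np.c_[xb,-yb,-zz];P=C-60*yb
ctrl.movel(P+zz*38,Rp,v=60)
r=ctrl.movel(P+zz*29,Rp,v=12,stop_force=6)
s=ctrl.get_state();print(r,s['time'],s['position'].round(1),s['wrist_force'].round(1))
ctrl.release();ctrl.pause(.1)
ctrl.movel(s['position']+zz*60,Rp,v=120)
ctrl.movel(P-55*xb+zz*130,Rp,v=250)
d=cam('wrist');save('q0',d['img'])
import pickle;pickle.dump(d,open('q0.pkl','wb'));s=ctrl.get_state();print(s['time'],s['q'].round(0))
d=cam('top');save('q0t',cv2.resize(d['img'][200:290,280:410],(780,540)))
for Rr in (np.c_[yb,xb,-zz],np.c_[-yb,-xb,-zz]):print(ctrl.inverse_kinematics(P+zz*100,Rr))
```

```text
True 15.9917 [ 561.  -293.6   31.3] [-0.8 -1.   4.8]
17.6167 [ 35.  30. -11. 106.   8.  45. -74.]
[ 46.72919117  39.79281706 -30.90858136  98.53612074  25.85687562
  48.92158517   0.10636658]
[  16.57733709   35.47032239   10.91953433  100.7544201    -9.00297646
   44.62357095 -152.31496708]
```

View pics/q0.png

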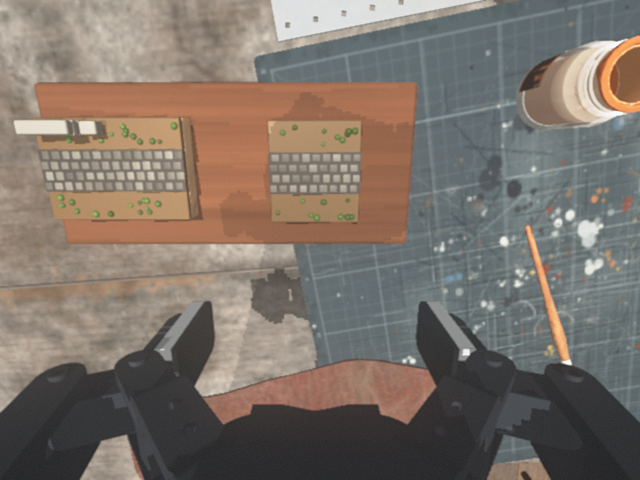

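The tile lies flat and free: loose tile at columns 268-361, rows 121-222, glued tile's top edge at rows 118-220. Measuring the relative offset from that picture.

```bash
cat > meas.py <<'E'
from h import *
def meas(d,ylo=-420,yhi=-100,h=32,thr=25):
    X=pts(d);z=X[...,2];v,_=np.mgrid[:480,:640]
    m=((v<290)&(z>thr)&(z<60)&(X[...,0]>500)&(X[...,0]<640)&(X[...,1]>ylo)&(X[...,1]<yhi)).astype(np.uint8)
    m=cv2.morphologyEx(m,cv2.MORPH_OPEN,np.ones((5,5)))
    for c in cv2.findContours(m,cv2.RETR_EXTERNAL,cv2.CHAIN_APPROX_NONE)[0]:
        if cv2.contourArea(c)<1500:continue
        W=np.array([ray(d,a,b,h) for a,b in c[:,0]])-C
        B=np.c_[W@xb,W@yb].astype(np.float32)
        # edges along y (x lo/hi) robust: by column bins
        r=cv2.minAreaRect(B)
        f=[]
        yy=B[:,1];lo,hi=np.percentile(yy,12),np.percentile(yy,88)
        k=(yy>max(lo,yy.min()+6))&(yy<min(hi,yy.max()-6))
        for sd in(1,-1):
            q=B[k&((B[:,0]-r[0][0])*sd>15)];p=np.polyfit(q[:,1],q[:,0],1);f.append((round(np.degrees(np.arctan(p[0])),2),round(np.polyval(p,q[:,1].mean()),2)))
        print('board-frame rect centre',np.round(r[0],1),'size',np.round(r[1],1),'ang',round(r[2],2),'far/near edges (deg,x)',f,'z',np.nanmedian(z[cv2.drawContours(np.zeros_like(m),[c],-1,1,-1)>0]).round(1))
E
python3 - <<'E'
from meas import *
import pickle
for n in('wb0','wb1','q0'):print(n);meas(pickle.load(open(n+'.pkl','rb')))
E
```

```text
wb0
board-frame rect centre [ 0.  70.5] size [63.5 95.2] ang 0.01 far/near edges (deg,x) [(np.float64(-0.75), np.float64(31.05)), (np.float64(0.83), np.float64(-31.07))] z 31.3
wb1
board-frame rect centre [ 0.1 69.9] size [92.4 63.9] ang 89.99 far/near edges (deg,x) [(np.float64(0.61), np.float64(31.24)), (np.float64(0.02), np.float64(-31.53))] z 31.4
q0
board-frame rect centre [ -1.6 -58.9] size [57.8 62.7] ang 89.95 far/near edges (deg,x) [(np.float64(0.06), np.float64(29.68)), (np.float64(0.05), np.float64(-32.97))] z 31.1
board-frame rect centre [ 0.  72.6] size [102.9  63. ] ang 89.95 far/near edges (deg,x) [(np.float64(-2.97), np.float64(30.52)), (np.float64(3.59), np.float64(-29.99))] z 31.3
```

Run:
```python
from h import *
Rr=np.c_[yb,xb,-zz];P=C-58.9*yb
ctrl.move_to(P+zz*110,Rr)
r=ctrl.movel(P+zz*32.5,Rr,v=80,stop_force=10)
s=ctrl.get_state();print(r,s['time'],s['position'].round(1),s['wrist_force'].round(1))
ctrl.grab(30)
s=ctrl.get_state();print(s['time'],s['position'].round(1),s['wrist_force'].round(1),s['finger_gap'],s['q'].round(0))
d=cam('wrist');save('r0',d['img'])
d=cam('top');save('r0t',cv2.resize(d['img'][200:290,280:410],(780,540)))
```

```text
False 19.9667 [ 561.5 -292.6   33.1] [ 1.5  0.8 -0.1]
20.3 [ 561.4 -292.7   33.3] [-1.   0.2  5.1] 63.327959128321716 [ 45.  45. -28. 100.  29.  43.  -2.]
```

View pics/r0.png

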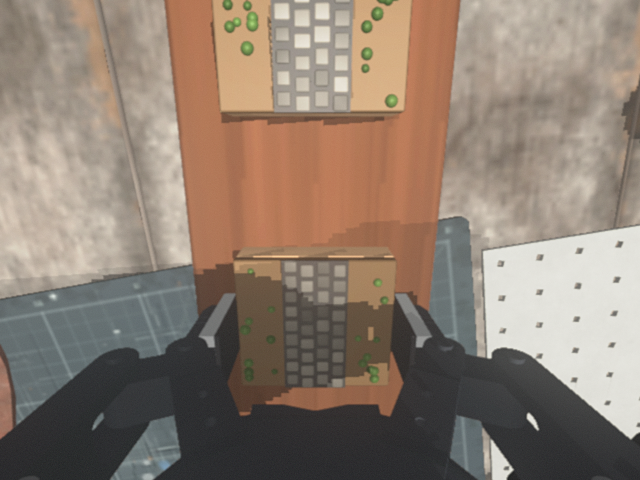

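Run:
```python
from h import *
d=cam('wrist');save('r1',cv2.resize(d['img'][90:290,210:420],(630,600)))
for n,u,v in(('looseL',235,258),('looseR',395,258),('gluedL',221,111),('gluedR',409,111)):
    w=ray(d,u,v,32)-C;print(n,(w@xb).round(1),(w@yb).round(1))
```

```text
looseL -29.9 -29.1
looseR 31.3 -29.2
gluedL -31.2 23.5
gluedR 32.6 23.5
```

View pics/r1.png

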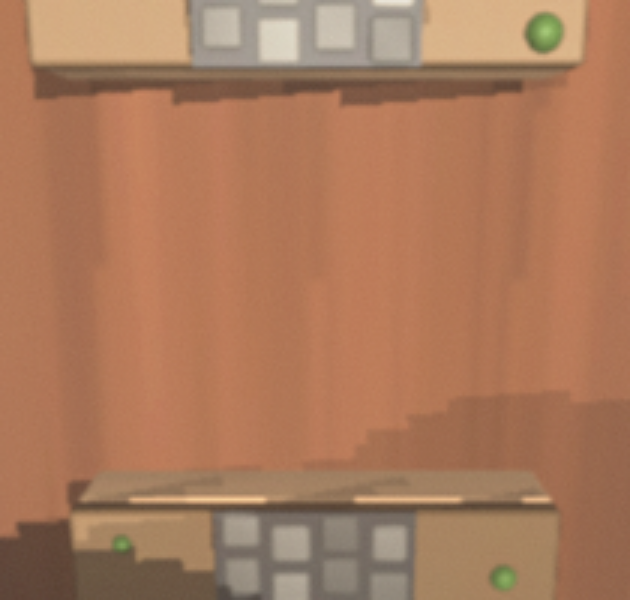

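Run:
```python
from h import *
d=cam('wrist')
for n,u,v in(('loose',315,259),('looseroad',314.7,262),('glued',312,112),('gluedroad',311.7,112),):
    w=ray(d,u,v,32)-C;print(n,(w@xb).round(2),(w@yb).round(1))
s=ctrl.get_state();w=s['position']-C;print('tcp',w@xb,w@yb,s['time'])
# gradient edges in row bands
g=cv2.cvtColor(d['img'],cv2.COLOR_RGB2GRAY).astype(float)
hsv=cv2.cvtColor(d['img'],cv2.COLOR_RGB2HSV)
for rows in((85,90),(95,100),(103,108)):
    s_=hsv[rows[0]:rows[1],:,0:3].astype(float).mean(0);L=g[rows[0]:rows[1]].mean(0);gr=np.gradient(L)
    l=200+np.argmax(gr[200:240]);r=385+np.argmin(gr[385:430]);print(rows,l,r,(l+r)/2, ray(d,(l+r)/2,np.mean(rows),32)@xb-C@xb, (ray(d,r,np.mean(rows),32)-ray(d,l,np.mean(rows),32))@xb)
```

```text
loose 0.68 -29.5
looseroad 0.56 -30.8
glued -0.32 23.2
gluedroad -0.43 23.2
tcp 0.36938390647613506 -59.080044362890405 20.5
(85, 90) 219 405 312.0 -0.30295744649845346 62.04036782552418
(95, 100) 219 404 311.5 -0.47950456028650024 62.17467973332152
(103, 108) 220 386 303.0 -3.3614013749802325 56.12406610094675
```

The loose tile is about 1.0 mm too far in x and parallel to the joint. The gap is about 53 mm. Sliding with a 1 mm correction, then a slow guarded approach.

Run:
```python
from h import *
import pickle
Rr=np.c_[yb,xb,-zz];P=C-58.9*yb-1.0*xb+zz*32.5
print(ctrl.movel(P+42*yb,Rr,v=60,stop_force=25))
s=ctrl.get_state();print(s['time'],(s['position']-C)@yb,(s['position']-C)@xb,s['wrist_force'].round(1),s['finger_gap'])
d=cam('wrist');save('s0',d['img']);pickle.dump(d,open('s0.pkl','wb'));save('s0c',cv2.resize(d['img'][150:350,210:420],(630,600)))
```

```text
False
21.35 -16.382414020526053 -0.26211446215068435 [0.6 0.1 7. ] 62.803829401119046
```

View pics/s0c.png

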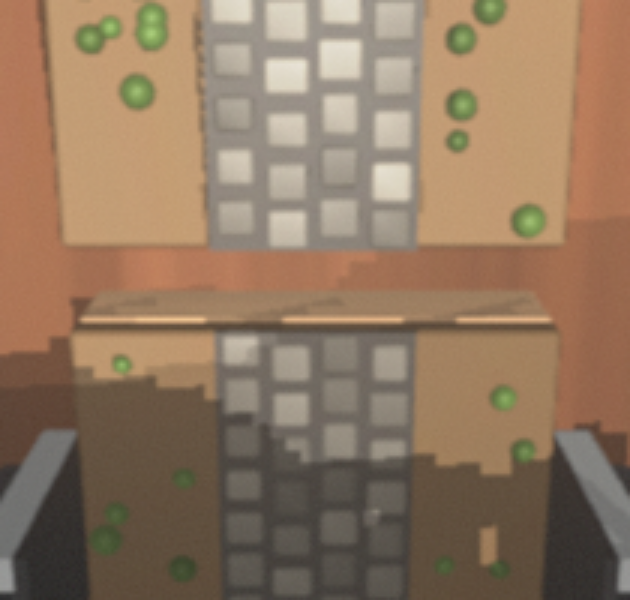

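The tiles are aligned: edge midpoints are both within 0.1 mm after scaling. Closing the gap.

Run:
```python
from h import *
import pickle
Rr=np.c_[yb,xb,-zz];P=C-58.9*yb-1.0*xb+zz*32.5
print(ctrl.movel(P+60*yb,Rr,v=12,stop_force=10))
s=ctrl.get_state();print(s['time'],(s['position']-C)@yb,(s['position']-C)@xb,s['wrist_force'].round(1),s['finger_gap'])
d=cam('wrist');save('s1',d['img']);save('s1c',cv2.resize(d['img'][170:370,210:420],(630,600)))
```

```text
True
22.5667 -5.4933997279096864 -0.3521075808926343 [-0.1 -0.3  4.4] 62.96470444507589
```

View pics/s1c.png

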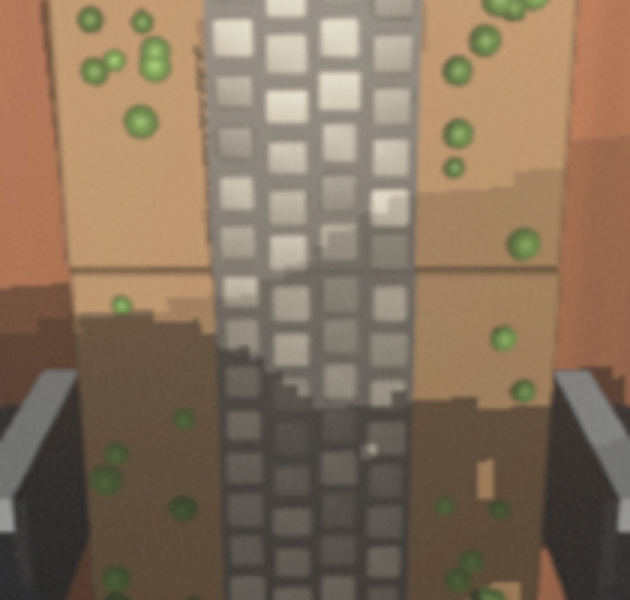

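The tiles are flush with a thin, even line at row 259. One firmer guarded nudge will confirm contact, then I release.

Run:
```python
from h import *
import pickle
Rr=np.c_[yb,xb,-zz];p=ctrl.get_state()['position'].copy()
P=C-58.9*yb-1.0*xb+zz*32.5
print(ctrl.movel(P+62*yb,Rr,v=12,stop_force=18))
s=ctrl.get_state();print(s['time'],(s['position']-C)@yb,s['wrist_force'].round(1))
ctrl.release();ctrl.pause(.1)
s=ctrl.get_state();ctrl.movel(s['position']+zz*80,Rr,v=120)
ctrl.movel(C-30*yb+zz*150-0*xb,Rr,v=200)
# back off to see
Rp=np.c_[xb,-yb,-zz]
ctrl.move_to(C-4*yb-75*xb+zz*150,Rp)
d=cam('wrist');save('f0',d['img']);pickle.dump(d,open('f0.pkl','wb'))
s=ctrl.get_state();print(s['time'],s['wrist_force'].round(1))
d=cam('scene');save('f0s',cv2.resize(d['img'][200:420,90:420],(780,520)))
from meas import meas
meas(pickle.load(open('f0.pkl','rb')))
```

```text
False
23.525 -5.339710042414056 [  0.6 -15.9   4.3]
26.5 [-0.4  1.5 -0.2]
board-frame rect centre [-0.  42.2] size [ 62.7 153.4] ang 0.11 far/near edges (deg,x) [(np.float64(-0.7), np.float64(30.83)), (np.float64(1.2), np.float64(-30.67))] z 31.3
```

View pics/f0.png

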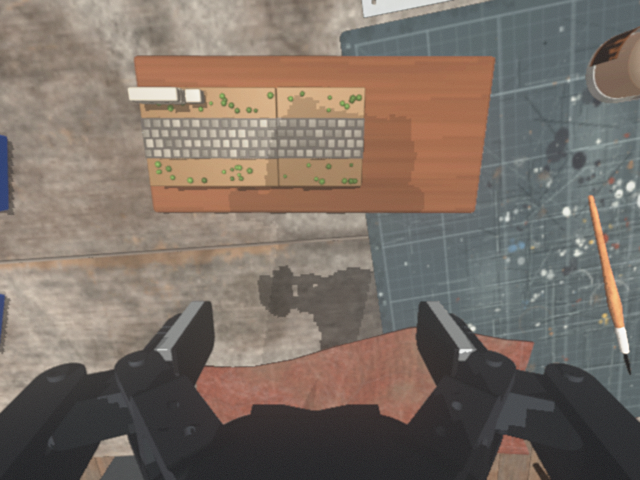

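View pics/f0s.png

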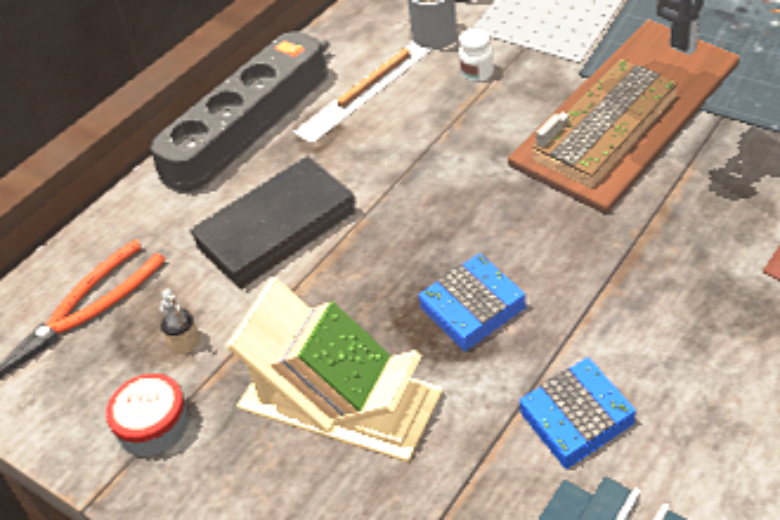

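The road runs through, and meadow and rock are still leaning. One enlarged check of the joint after release.

Run:
```python
from h import *
d=cam('wrist');save('f1',cv2.resize(d['img'][75:200,200:380],(792,550),interpolation=cv2.INTER_CUBIC))
```

```text
(no output)
```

View pics/f1.png

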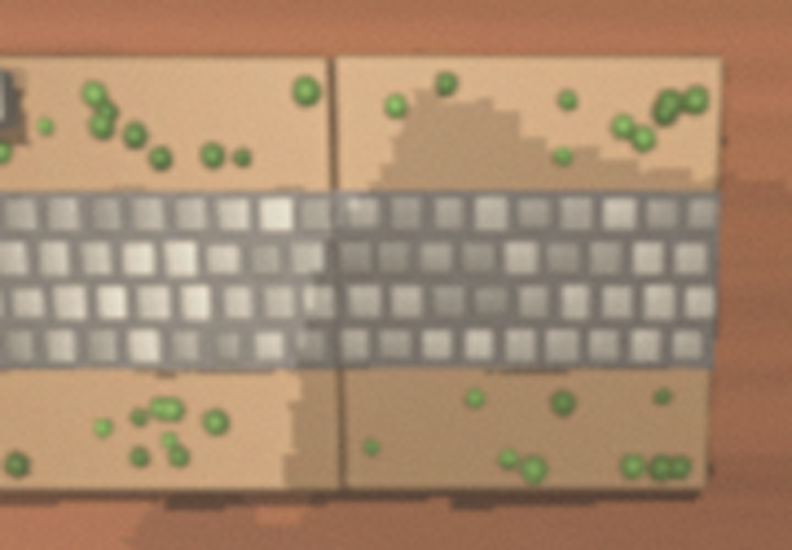

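The joint is tight, square and in line, with both edges and the road continuous. Handing in.

```bash
python3 -c "
from h import *
ctrl.job_done();print(ctrl.get_state()['time'])"
```

```text
the job is handed in; nothing more can be done
the job is handed in; nothing more can be done
```

The road tile is in place against the glued tile and the job is handed in, at about 26.6 s on the robot's clock.

**What I did:** I gripped the brown road tile by its side edges and lifted it straight up off the rest. I laid it flat, road up, at about board y -59 mm and let go. I then took it by its front and back edges and slid it along the board, with a 1 mm sideways correction, until it met the glued tile. A final guarded push reached about 16 N with no further movement, then I released.

**Last checks:**
- **Joint:** after release there is only a thin, even line between the tiles. The edges and the road run on straight, with no sideways step visible in the enlarged picture, and the combined outline is square to the board within 0.1°.
- **Other things:** the meadow tile and presumably the rock tile behind it still lean on the rest. The bottle and miniature look undisturbed, and so does the jar as far as it shows in the wrist view.
- **Small disagreement:** in the final push the gripper stood at board y -5.3 mm instead of the nominal -4 mm. That is within the camera calibration and grip error, and the contact push and the picture both show the tile butted up.

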